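# Close a filter cell: tray home, four thumb nuts in cross order

## Task

Push the white filter tray fully home into the filter cell, then tighten the four blue thumb nuts just under a half turn each, clockwise, until you feel each one come up firm on the gasket, in cross order (first any one, then the one diagonally opposite, then the other two), so that the plate seats evenly. Stop as soon as a nut is firm, as forcing it further crushes the gasket, and leave the timer, the tape and the petri dish where they are.

Things in the scene. Friction and masses are not known exactly. Their poses are not given: they have to be found in the camera images.
- filter_cell: filter cell fixed to the bench: steel base 156x156 mm, 28 mm high, with a sliding tray, an aluminium clamp plate and four nuts. Origin: centre of its underside on the bench, z up. Its y axis points to the side where the tray sticks out; it may be turned by up to about 20 degrees.
- tray (a joint): how far the white filter tray is out of the cell (m): 0 = fully home against its stop; it slides along the cell's y axis (out = +y), 68 mm wide, with about 2 N of friction, and stays where it is left.
- tray_tab (a point): middle of the outer face of the tray's upright white tab (46 mm wide along the cell's x, 8 mm thick, from 20 to 50 mm above the bench; this point is 40 mm above the bench). Push it along the cell's -y; with the tray home this point is 92 mm from the cell's centre, 14 mm outside the base.
- plate: aluminium clamp plate 140x140x10 mm with a round glass window standing 3.5 mm proud of it. Origin: centre of its underside. Its top is about 49 mm above the bench at the start and sinks by about 2 mm as the nuts are tightened; it rocks a little towards whichever nut is tighter.
- nut_1: front left (at x -48, y +48 mm in the cell's frame) blue thumb nut; diagonally opposite is nut_3. Grip: upright blade 40 mm long (its own x), 10 mm thick (its y), from 8 to 44 mm above its origin, white dot on top at the +x end; below it a hub 18 mm wide (washer 22 mm). Origin: on its axis on the plate, about 49 mm above the bench. Tighten clockwise seen from above (its yaw falls); it sinks 0.8 mm per rad.
- nut_1_top (a point): top centre of nut_1's blade, 44 mm above its origin. The nut turns freely (0.06 N m) and comes up hard on the gasket after 2.2 to 3.0 rad, different for each nut and start, as is the way the blade then points; this point is then 90.6 mm above the cell's origin. The nut stays where it is left.
- twist_1 (a joint): nut_1's torsion spring between blade and hub (rad): 0 at rest, positive while the blade is turned clockwise against resistance, 2 N m per rad. About 0.03 while running freely; climbs with every further turn once the nut is firm. 0.1 to 0.2 (0.2 to 0.4 N m) is firm; past 0.28 (0.56 N m) the gasket is crushed. Returns to 0 when let go.
- nut_2: back left (+48, +48) blue thumb nut; diagonally opposite is nut_4. Grip: upright blade 40 mm long (its own x), 10 mm thick (its y), from 8 to 44 mm above its origin, white dot on top at the +x end; below it a hub 18 mm wide (washer 22 mm). Origin: on its axis on the plate, about 49 mm above the bench. Tighten clockwise seen from above (its yaw falls); it sinks 0.8 mm per rad.
- nut_2_top (a point): top centre of nut_2's blade, 44 mm above its origin. The nut turns freely (0.06 N m) and comes up hard on the gasket after 2.2 to 3.0 rad, different for each nut and start, as is the way the blade then points; this point is then 90.6 mm above the cell's origin. The nut stays where it is left.
- twist_2 (a joint): nut_2's torsion spring between blade and hub (rad): 0 at rest, positive while the blade is turned clockwise against resistance, 2 N m per rad. About 0.03 while running freely; climbs with every further turn once the nut is firm. 0.1 to 0.2 (0.2 to 0.4 N m) is firm; past 0.28 (0.56 N m) the gasket is crushed. Returns to 0 when let go.
- nut_3: back right (+48, -48) blue thumb nut; diagonally opposite is nut_1. Grip: upright blade 40 mm long (its own x), 10 mm thick (its y), from 8 to 44 mm above its origin, white dot on top at the +x end; below it a hub 18 mm wide (washer 22 mm). Origin: on its axis on the plate, about 49 mm above the bench. Tighten clockwise seen from above (its yaw falls); it sinks 0.8 mm per rad.
- nut_3_top (a point): top centre of nut_3's blade, 44 mm above its origin. The nut turns freely (0.06 N m) and comes up hard on the gasket after 2.2 to 3.0 rad, different for each nut and start, as is the way the blade then points; this point is then 90.6 mm above the cell's origin. The nut stays where it is left.
- twist_3 (a joint): nut_3's torsion spring between blade and hub (rad): 0 at rest, positive while the blade is turned clockwise against resistance, 2 N m per rad. About 0.03 while running freely; climbs with every further turn once the nut is firm. 0.1 to 0.2 (0.2 to 0.4 N m) is firm; past 0.28 (0.56 N m) the gasket is crushed. Returns to 0 when let go.
- nut_4: front right (-48, -48) blue thumb nut; diagonally opposite is nut_2. Grip: upright blade 40 mm long (its own x), 10 mm thick (its y), from 8 to 44 mm above its origin, white dot on top at the +x end; below it a hub 18 mm wide (washer 22 mm). Origin: on its axis on the plate, about 49 mm above the bench. Tighten clockwise seen from above (its yaw falls); it sinks 0.8 mm per rad.
- nut_4_top (a point): top centre of nut_4's blade, 44 mm above its origin. The nut turns freely (0.06 N m) and comes up hard on the gasket after 2.2 to 3.0 rad, different for each nut and start, as is the way the blade then points; this point is then 90.6 mm above the cell's origin. The nut stays where it is left.
- twist_4 (a joint): nut_4's torsion spring between blade and hub (rad): 0 at rest, positive while the blade is turned clockwise against resistance, 2 N m per rad. About 0.03 while running freely; climbs with every further turn once the nut is firm. 0.1 to 0.2 (0.2 to 0.4 N m) is firm; past 0.28 (0.56 N m) the gasket is crushed. Returns to 0 when let go.
- timer: white bench timer lying flat, 58x68x16 mm, behind the cell; loose, to be left alone. Origin: centre of its underside.
- label_tape: roll of label tape lying flat, 55 mm wide, 18 mm high, behind the cell; loose, to be left alone. Origin: centre of its underside.
- petri: clear petri dish, 60 mm wide, 12 mm high, behind the cell; loose, to be left alone. Origin: centre of its underside.
Things that resemble listed ones, but are neither listed nor needed, are in the scene too. There is more than one size of the filter_cell; the one meant has the size given above.

How it is judged (in metres and radians):
On the way, in this order (a step that is already met when the one before it is completed fails the run):
1. the tray is home (within 3 mm) before any nut is tight (value of joint tray below 0.003 m), for 0.2 s.
2. a first nut is tight and let go (((z of nut_1_top in the frame of filter_cell below 0.0907 m and contact force between the fingers and nut_1 below 1 N) or (z of nut_2_top in the frame of filter_cell below 0.0907 m and contact force between the fingers and nut_2 below 1 N) or (z of nut_3_top in the frame of filter_cell below 0.0907 m and contact force between the fingers and nut_3 below 1 N) or (z of nut_4_top in the frame of filter_cell below 0.0907 m and contact force between the fingers and nut_4 below 1 N))), for 0.2 s.
3. the nut diagonally opposite is tight and let go too, before the others ((((z of nut_1_top in the frame of filter_cell below 0.0907 m and contact force between the fingers and nut_1 below 1 N) and (z of nut_3_top in the frame of filter_cell below 0.0907 m and contact force between the fingers and nut_3 below 1 N)) or ((z of nut_2_top in the frame of filter_cell below 0.0907 m and contact force between the fingers and nut_2 below 1 N) and (z of nut_4_top in the frame of filter_cell below 0.0907 m and contact force between the fingers and nut_4 below 1 N)))), for 0.2 s.
4. a third nut is tight and let go ((((z of nut_1_top in the frame of filter_cell below 0.0907 m and contact force between the fingers and nut_1 below 1 N) and (z of nut_2_top in the frame of filter_cell below 0.0907 m and contact force between the fingers and nut_2 below 1 N) and (z of nut_3_top in the frame of filter_cell below 0.0907 m and contact force between the fingers and nut_3 below 1 N)) or ((z of nut_1_top in the frame of filter_cell below 0.0907 m and contact force between the fingers and nut_1 below 1 N) and (z of nut_2_top in the frame of filter_cell below 0.0907 m and contact force between the fingers and nut_2 below 1 N) and (z of nut_4_top in the frame of filter_cell below 0.0907 m and contact force between the fingers and nut_4 below 1 N)) or ((z of nut_1_top in the frame of filter_cell below 0.0907 m and contact force between the fingers and nut_1 below 1 N) and (z of nut_3_top in the frame of filter_cell below 0.0907 m and contact force between the fingers and nut_3 below 1 N) and (z of nut_4_top in the frame of filter_cell below 0.0907 m and contact force between the fingers and nut_4 below 1 N)) or ((z of nut_2_top in the frame of filter_cell below 0.0907 m and contact force between the fingers and nut_2 below 1 N) and (z of nut_3_top in the frame of filter_cell below 0.0907 m and contact force between the fingers and nut_3 below 1 N) and (z of nut_4_top in the frame of filter_cell below 0.0907 m and contact force between the fingers and nut_4 below 1 N)))), for 0.2 s.
At the end, for the whole second after the job is handed in: The tray is within 3 mm of home, all four nuts are tight (on the gasket, to within 0.12 rad), the plate is parallel to the base within 0.004 rad, and the timer, tape and petri dish are within 20 mm of where they stood (value of joint tray below 0.003 m and z of each of nut_1_top, nut_2_top, nut_3_top, nut_4_top in the frame of filter_cell below 0.0907 m and angle between the z axis of plate and the z axis of filter_cell, either way round below 0.004 rad and distance of each of timer, label_tape, petri from where it was at the start of the episode below 0.02 m); the robot touches nothing.
It fails at once if nut_1 is forced past 0.56 N m (its spring twisted more than 0.28 rad) (value of joint twist_1 above 0.28 rad).
It fails at once if nut_2 is forced past 0.56 N m (its spring twisted more than 0.28 rad) (value of joint twist_2 above 0.28 rad).
It fails at once if nut_3 is forced past 0.56 N m (its spring twisted more than 0.28 rad) (value of joint twist_3 above 0.28 rad).
It fails at once if nut_4 is forced past 0.56 N m (its spring twisted more than 0.28 rad) (value of joint twist_4 above 0.28 rad).
It fails at once if the timer, the tape or the petri dish is pushed more than 20 mm (not (distance of each of timer, label_tape, petri from where it was at the start of the episode below 0.02 m)).
It also fails if it takes over 72 s, if anything falls off the work surface, if the arm or the gripper's body presses on something with over 40 N, if the wrist force passes 120 N, or if a joint passes its speed limit or range.

## Robot

A 6-joint arm with a two-finger parallel gripper is mounted at the origin on a cart in front of the work surface, level with it; the furniture and walls round the work are solid. World frame = base frame: x ahead of the robot, y to its left, z up, the work surface at z = 0. Lengths are in mm, angles in degrees, forces in N, time in s.
With the tool pointing down it reaches from about 300 to 850 mm from the base axis. Payload 4.2 kg.
Tool frame: the origin (TCP) lies at the very end of the fingers, on their centre line; the grasp point (between the pads) lies env.grip_point_offset behind it (env.grip_point_offset is the distance from the TCP to the grasp point, in mm); z points along the fingers, y is the direction in which the jaws open and shut (so a half turn about z gives the same grasp; the last joint's range is limited). The gripper opens to 91 mm and grips with 3 to 60 N. Pads are 32 mm wide; open, the fingers measure 118 mm over their backs; the gripper's body (76 mm by 178 mm) begins 60 mm behind the grasp point.
Start: joints at [-1.146, 18.312, 89.639, -0, 72.044, -1.146], TCP at [575.016, 0, 213.976] pointing down, gripper open.
Joint ranges: [-177.97, 177.97], [-48.28, 115.42], [12.27, 149.76], [-77.06, 257.06], [2.81, 150.46], [-146.56, 146.56]. Speed limits (degrees/s): [147.25, 147.25, 180, 180, 180, 180].

## Interface

Orientations are given as [roll, pitch, yaw] about the fixed x, y, z axes, in that order (R = Rz(yaw) Ry(pitch) Rx(roll)).
In Python, from workcell import env, grab_frame, camera_params gives the robot as it stands. The module is installed in compiled form; this text tells all that it offers.
- The arm moves only by the shell command python3 -m creep 'ROWS' [OPENING] [FORCE]. ROWS is a JSON object of lists of equal length, an entry for each row: "offset": the shift along the tool's x, y, z in m, a list of three; "rotation": the turn, a rotation vector about the tool's x, y, z in degrees, a list of three. A call has 1 to 5 rows; each row shifts and turns the commanded pose from where the row before left it, along the tool's axes as they then stand; what a row does not reach is not made up. A row lasts 1/8 s, in which the tool goes at most 62.5 mm and 10.7 degrees, less where a joint would pass 70% of its speed; a pose out of reach is approached as far as the arm can. A call is refused whole if a number of a shift passes 0.0625 or a number of a turn 10.7, either way. A call with a gripper value outside its range is refused whole. OPENING is the closure, from 0 (fully open) to 1 (shut), set as the call begins (- or left out, the last holds). The fingers move at their own pace and stop on an object; FORCE is the grip in N (left out, the last holds). Time passes only in rows, so rows that do not move let the fingers close. It gives the time, the measured TCP pose, the force and the opening at its end, in the units of the state.
- env.state(): the state, without advancing time (a new reading comes with each control period).
- grab_frame(name): name is "scene" or "side" or "wrist"; returns the picture (400x640x3 uint8, red, green, blue); there is no depth.
- camera_params(name): a dict with "mtx" (3x3 intrinsics, pixels), "R" (3x3) and "t" (3): a world point X has camera coordinates R X + t. Camera axes: x right, y down, z forward; pixel columns grow to the right and rows downward; lengths in mm; the calibration is good to about 2 mm. The wrist camera is an equidistant fisheye: a pixel r from the principal point sees the ray r / f radians off the axis. A picture is of the moment at which its call begins: read the wrist's pose just before it. camera_params takes no time and is no camera call; for the wrist camera it gives the pose at the moment of the call.
- env.job_done(): hands the job in, once; it reports no verdict.
The state is a dict: "time_s": time; "qpos": joint angles; "qvel": joint speeds; "effort": joint torques, N m; "ee_pos": TCP position; "ee_rot": TCP orientation; "force": force on the tool from outside, world axes, zero at the start; "torque": the same for the moment, N m; "gripper_width": finger opening in mm.
Only numpy, scipy, OpenCV 4.12 (cv2) and the standard library are available. Lean on these libraries where they do the work, as an engineer would, in place of code of your own. Each camera call takes 0.05 s, during which the arm holds its last target.

## Working session

There is one attempt and no reset: what is moved stays moved. The work goes in short steps, Python scripts to look and compute and a shell command to move; the robot and the scene stay as the last step left them, time stands still between calls to the robot, and variables do not carry over. Pictures are saved under pics/ and viewed, and the job is handed in when it is done.

```bash
mkdir -p pics; ls
python3 - <<'E'
from workcell import env, grab_frame, camera_params
import cv2,numpy as np
print(env.state(), env.grip_point_offset)
for n in ["scene","side","wrist"]:
    p=camera_params(n); im=grab_frame(n); print(n,p)
    cv2.imwrite(f"pics/{n}0.png",im[:,:,::-1]); np.save(f"{n}0.npy",im)
E
```

```text
pics
{'time_s': 0.0, 'qpos': array([-1.14764150e+00,  1.83526448e+01,  8.97073287e+01, -5.15692587e-04,
        7.20433464e+01, -1.14550217e+00]), 'qvel': array([ 0.05731444,  0.07401598, -0.06136516,  0.1016638 ,  0.028253  ,
       -0.10228682]), 'effort': array([-5.01459035e-04, -4.12465632e+01, -2.31973493e+01,  7.28826877e-02,
        4.58198413e-02, -1.41870069e-04]), 'ee_pos': array([ 5.74489841e+02, -9.20841848e-03,  2.13103968e+02]), 'ee_rot': array([-1.79896691e+02, -1.57532609e-03,  8.99980187e+01]), 'force': array([ 1.12467311,  0.84565469, -0.16921801]), 'torque': array([-0.03805524,  0.08235827,  0.01319313]), 'gripper_width': 91.30465346945661} 18.8
scene {'mtx': array([[472.29407862,   0.        , 314.66692593],
       [  0.        , 472.29407862, 200.42299662],
       [  0.        ,   0.        ,   1.        ]]), 'R': array([[ 0.67496457, -0.73774454, -0.01248313],
       [-0.35858932, -0.31319455, -0.87938778],
       [ 0.64485389,  0.59803191, -0.47594254]]), 't': array([-417.49918734,  261.66703264,  758.07592448])}
side {'mtx': array([[469.7599984 ,   0.        , 324.7602538 ],
       [  0.        , 469.7599984 , 201.71814463],
       [  0.        ,   0.        ,   1.        ]]), 'R': array([[ 0.98712896, -0.15956858,  0.01069048],
       [-0.07901259, -0.5447246 , -0.83488449],
       [ 0.1390447 ,  0.82329398, -0.55032136]]), 't': array([-572.9663596 ,  115.67631758, 1314.23953272])}
wrist {'mtx': array([[309.70691629,   0.        , 319.33739746],
       [  0.        , 309.70691629, 199.74434919],
       [  0.        ,   0.        ,   1.        ]]), 'R': array([[ 9.99998088e-01,  3.68832671e-04, -1.92049896e-03],
       [ 8.70649318e-04, -9.63324542e-01,  2.68337604e-01],
       [-1.75109211e-03, -2.68338763e-01, -9.63323021e-01]]), 't': array([-574.36068614,  -29.63074962,  389.64014758])}
```

View pics/scene0.png

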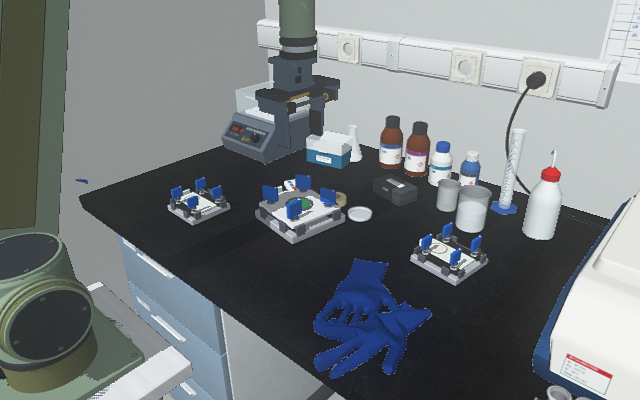

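View pics/side0.png

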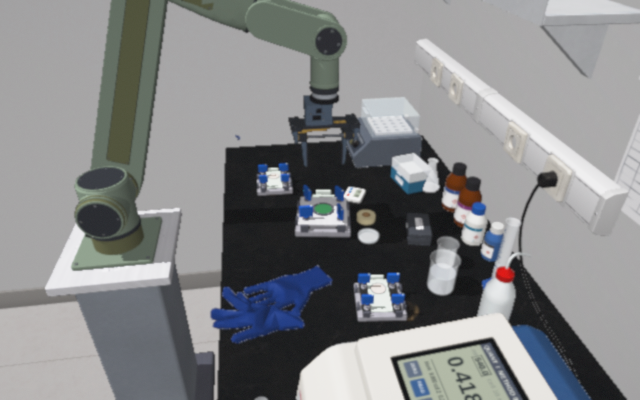

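View pics/wrist0.png

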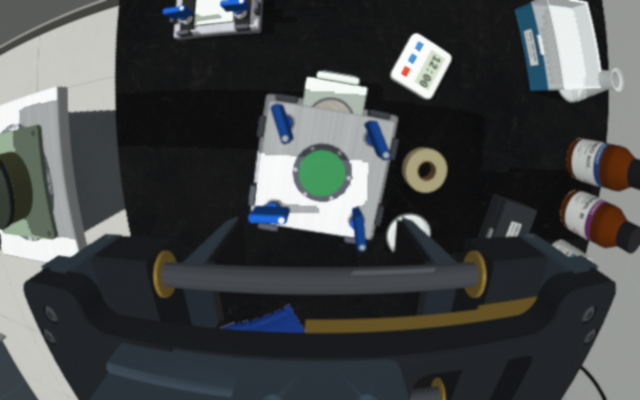

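The wrist view shows the wanted large cell at about (325,165), with its tray sticking up at (340,90). The timer is at (420,65), the tape at (425,170) and the petri dish at (408,232). I'll zoom in and measure next.

```bash
cat > h.py <<'E'
import numpy as np, cv2
from workcell import env, grab_frame, camera_params
def ray(p,uv,fish):
    K=p["mtx"];x=(uv[0]-K[0,2])/K[0,0];y=(uv[1]-K[1,2])/K[1,1]
    if fish:
        r=np.hypot(x,y); d=np.array([np.sin(r)*x/r,np.sin(r)*y/r,np.cos(r)]) if r>0 else np.array([0,0,1.])
    else: d=np.array([x,y,1.])
    R=p["R"]; return -R.T@p["t"], R.T@d
def onplane(p,uv,z,fish=True):
    c,d=ray(p,uv,fish); s=(z-c[2])/d[2]; return c+s*d
def proj(p,X,fish=True):
    c=p["R"]@np.asarray(X,float)+p["t"];K=p["mtx"]
    if fish:
        r=np.hypot(c[0],c[1]);th=np.arctan2(r,c[2]);x,y=c[:2]/r*th
    else: x,y=c[:2]/c[2]
    return np.array([K[0,0]*x+K[0,2],K[1,1]*y+K[1,2]])
E
python3 - <<'E'
import cv2,numpy as np
im=np.load('wrist0.npy')[60:255,230:450,::-1]
cv2.imwrite('pics/z0.png',cv2.resize(im,None,fx=3.6,fy=3.0,interpolation=cv2.INTER_CUBIC))
E
```

```text
(no output)
```

View pics/z0.png

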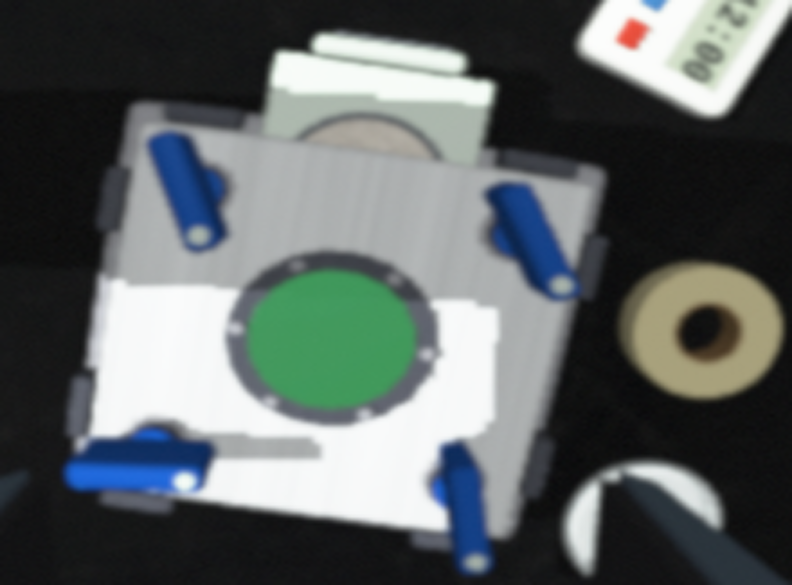

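```bash
cat > m.py <<'E'
from h import *
E
python3 - <<'E'
from h import *
import pickle
from workcell import camera_params
p=camera_params("wrist")   # arm has not moved
pickle.dump(p,open('wp0.pkl','wb'))
im=np.load('wrist0.npy')
f=lambda a,b:(230+a/3.6,60+b/3.0)
print('window',onplane(p,f(332,338),52.5).round(1))
pc=[(122,125),(600,180),(505,535),(72,450)]
for a in pc: print('plate corner',onplane(p,f(*a),49).round(1))
hsv=cv2.cvtColor(im,cv2.COLOR_RGB2HSV)
m=cv2.inRange(hsv,(105,120,50),(125,255,255))
n,l,s,c=cv2.connectedComponentsWithStats(m)
for i in range(1,n):
    if s[i,4]>80: print(s[i],c[i])
dots={1:(199,236),2:(562,286),3:(475,562),4:(185,480)}
ends={1:(168,140),2:(507,190),3:(455,450),4:(75,475)}
for k in dots:
    a=onplane(p,f(*dots[k]),93);b=onplane(p,f(*ends[k]),93)
    print(k,((a+b)/2).round(1),np.linalg.norm(a-b).round(1),np.degrees(np.arctan2(*(a-b)[1::-1])).round(1))
for n,a,z in (('tabL',(312,45),50),('tabR',(466,62),50)): print(n,onplane(p,f(*a),z).round(1))
E
```

```text
window [577.7  14.8  52.5]
plate corner [515.2  92.3  49. ]
plate corner [658.5  73.3  49. ]
plate corner [634.4 -63.6  49. ]
plate corner [495.  -28.9  49. ]
[221   0  29  14 272] [235.05514706   5.34558824]
[161   5  32  14 306] [176.38235294  11.99673203]
[272 104  20  38 415] [281.96144578 120.89879518]
[366 122  25  37 447] [376.21700224 138.41834452]
[247 202  42  23 641] [267.09672387 214.11076443]
[350 208  18  44 397] [358.23173804 228.49622166]
[ 223  305   81   29 1228] [271.81758958 322.83061889]
1 [538.9  70.   93. ] 31.2 -75.7
2 [630.5  54.6  93. ] 33.9 -62.6
3 [614.8 -35.   93. ] 41.0 -79.6
4 [521.4 -24.6  93. ] 31.1 -2.8
tabL [571.7 120.   50. ]
tabR [617.  114.6  50. ]
```

```bash
python3 -m creep '{"offset":[[0,0,0],[0.05,0,0],[0.05,0,0],[0.054,0,0],[0,0,0]],"rotation":[[0,0,9],[0,0,0],[0,0,0],[0,0,0],[0,0,0]]}' 1 20
python3 - <<'E'
from h import *
s=env.state();print(s['time_s'],s['ee_pos'],s['ee_rot'],s['force'],s['torque'],s['gripper_width'])
import pickle
p=camera_params("wrist");im=grab_frame("wrist");np.save('w1.npy',im);pickle.dump(p,open('wp1.pkl','wb'))
cv2.imwrite('pics/w1.png',im[:,:,::-1])
a=grab_frame("scene");cv2.imwrite('pics/s1.png',a[:,:,::-1])
E
```

```text
time_s: 0.78
ee_pos: [599.1, 155.5, 213.2]
ee_rot: [-180.0, -0.0, 81.3]
force: [0.8, -0.6, 0.3]
gripper_width: 44.6
0.775 [599.0881769  155.47809134 213.19711642] [-1.79956585e+02 -3.67688876e-02  8.12552816e+01] [ 0.78113147 -0.62527897  0.3175785 ] [-0.09240002 -0.00287538  0.01274558] 44.57189125286546
```

View pics/w1.png

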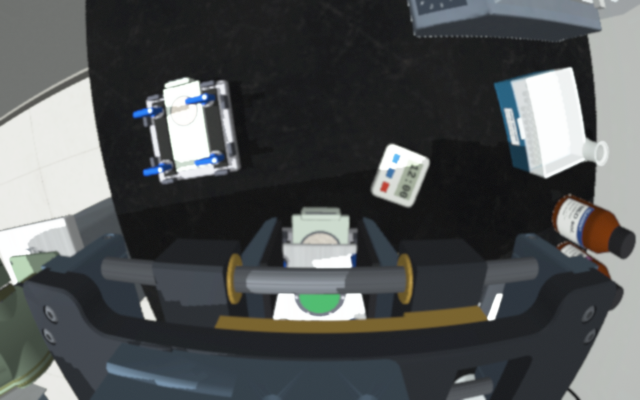

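View pics/s1.png

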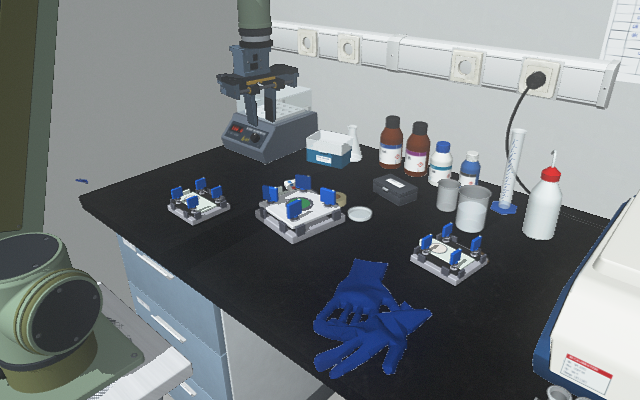

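Run:
```python
from h import *
import pickle
p=pickle.load(open('wp1.pkl','rb'));im=np.load('w1.npy')
z=im[195:320,255:390,::-1];cv2.imwrite('pics/z1.png',cv2.resize(z,None,fx=4,fy=4,interpolation=cv2.INTER_CUBIC))
for uv in [(301,208),(339,209),(320,208)]: print(onplane(p,uv,50).round(1))
```

```text
[574.8 133.1  50. ]
[616.8 125.4  50. ]
[595.9 129.8  50. ]
```

View pics/z1.png

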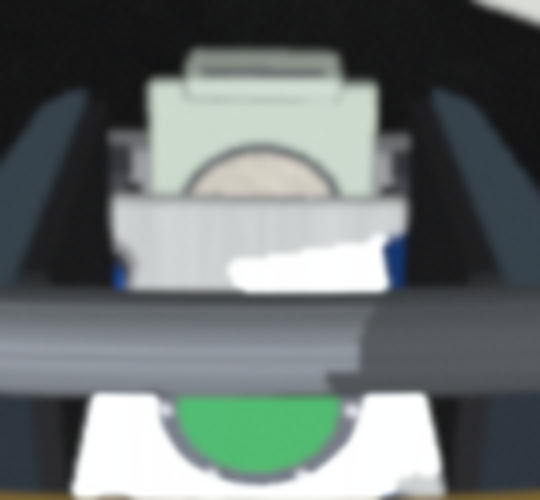

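Run:
```python
from h import *
import pickle
p=pickle.load(open('wp1.pkl','rb'))
f=lambda a,b:(255+a/4,195+b/4)
for a,z in [((190,48),20),((337,50),20),((192,80),50),((340,82),50)]: print(onplane(p,f(*a),z).round(1))
```

```text
[573.5 125.2  20. ]
[617.9 117.8  20. ]
[575.6 124.5  50. ]
[616.9 117.6  50. ]
```

```bash
python3 -m creep '{"offset":[[0,0.001,0.045],[0,0.001,0.045],[0,0,0.045],[0,0,0.042],[0,0,0]],"rotation":[[0,0,0],[0,0,0],[0,0,0],[0,0,0],[0,0,0]]}' 1 20
python3 -m creep '{"offset":[[-0.008,0,0],[-0.008,0,0],[-0.004,0,0],[-0.003,0,0],[0,0,0]],"rotation":[[0,0,0],[0,0,0],[0,0,0],[0,0,0],[0,0,0]]}'
python3 - <<'E'
from h import *
a=grab_frame("scene");cv2.imwrite('pics/s2.png',cv2.resize(a[120:260,200:400,::-1],None,fx=4,fy=4))
E
```

```text
time_s: 1.5
ee_pos: [598.3, 149.6, 34.0]
ee_rot: [-179.6, 0.2, 80.9]
force: [-0.1, 0.2, 0.9]
gripper_width: 0.4
time_s: 2.12
ee_pos: [597.7, 128.9, 37.4]
ee_rot: [180.0, -0.0, 81.0]
force: [-0.3, 1.2, -0.5]
gripper_width: 0.6
```

View pics/s2.png

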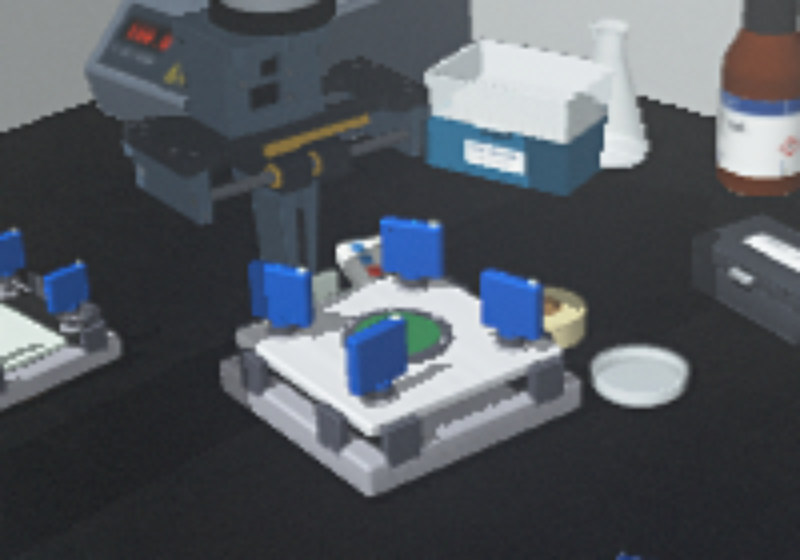

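```bash
python3 -m creep '{"offset":[[-0.0025,0,0],[-0.0025,0,0],[-0.001,0,0],[0,0,0]],"rotation":[[0,0,0],[0,0,0],[0,0,0],[0,0,0]]}'; python3 -m creep '{"offset":[[-0.002,0,0],[-0.001,0,0],[0,0,0]],"rotation":[[0,0,0],[0,0,0],[0,0,0]]}'
```

```text
time_s: 2.68
ee_pos: [596.4, 123.0, 36.9]
ee_rot: [-180.0, 0.0, 81.0]
force: [0.2, 0.9, 1.1]
gripper_width: 0.5
time_s: 3.05
ee_pos: [596.1, 121.2, 37.0]
ee_rot: [180.0, -0.1, 80.9]
force: [-0.2, 5.4, -0.3]
gripper_width: 0.5
```

```bash
python3 -m creep '{"offset":[[-0.001,0,0],[-0.001,0,0],[0,0,0]],"rotation":[[0,0,0],[0,0,0],[0,0,0]]}'; python3 -m creep '{"offset":[[-0.001,0,0],[0,0,0]],"rotation":[[0,0,0],[0,0,0]]}'
```

```text
time_s: 3.42
ee_pos: [596.2, 121.1, 37.0]
ee_rot: [180.0, -0.3, 80.9]
force: [0.6, 11.7, -0.7]
gripper_width: 0.5
time_s: 3.68
ee_pos: [596.2, 121.1, 37.1]
ee_rot: [180.0, -0.4, 80.9]
force: [0.1, 14.0, 0.1]
gripper_width: 0.2
```

```bash
python3 -m creep '{"offset":[[0.025,0,0],[0,0,-0.06],[0,0,-0.06],[-0.03,0,-0.05],[-0.06,0,0]],"rotation":[[0,0,0],[0,0,0],[0,0,0],[0,0,0],[0,0,0]]}' 1 20;python3 -m creep '{"offset":[[-0.06,0,0],[-0.022,0,0],[0,0,0]],"rotation":[[0,0,0],[0,0,0],[0,0,0]]}' 0.5 20
python3 - <<'E'
from h import *
import pickle
p=camera_params("wrist");im=grab_frame("wrist");np.save('w2.npy',im);pickle.dump(p,open('wp2.pkl','wb'))
cv2.imwrite('pics/w2.png',im[:,:,::-1])
z=im[60:260,230:430,::-1];cv2.imwrite('pics/z2.png',cv2.resize(z,None,fx=3,fy=3,interpolation=cv2.INTER_CUBIC))
print(-p["R"].T@p["t"])
E
```

```text
time_s: 4.3
ee_pos: [587.9, 52.9, 211.5]
ee_rot: [179.5, -0.1, 81.2]
force: [0.5, -1.0, -0.4]
gripper_width: 0.5
time_s: 4.68
ee_pos: [571.8, -30.1, 206.7]
ee_rot: [-179.9, 0.1, 80.8]
force: [0.5, 0.9, 0.3]
gripper_width: 27.7
[584.30471261  45.33814974 375.59075077]
```

View pics/z2.png

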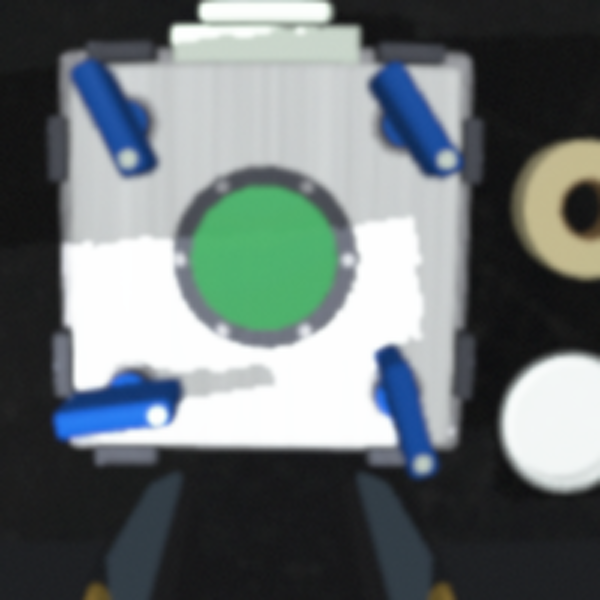

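Run:
```python
from h import *
import pickle
p=pickle.load(open('wp2.pkl','rb'));im=np.load('w2.npy')
hsv=cv2.cvtColor(im,cv2.COLOR_RGB2HSV)
g=cv2.inRange(hsv,(50,100,60),(85,255,255))
n,l,s,c=cv2.connectedComponentsWithStats(g);i=1+np.argmax(s[1:,4]);print(s[i],c[i])
C=onplane(p,c[i],52.5);print('win',C)
f=lambda a:(230+a[0]/3,60+a[1]/3)
dots={1:(129,158),2:(447,160),3:(423,463),4:(158,415)}
ends={1:(83,68),2:(386,70),3:(386,352),4:(60,422)}
M={}
for k in dots:
    a=onplane(p,f(dots[k]),93);b=onplane(p,f(ends[k]),93);u=(a-b)/np.linalg.norm(a-b)
    M[k]=(a+b)/2
    print(k,M[k].round(1),'len',np.linalg.norm(a-b).round(1),'yaw',np.degrees(np.arctan2(u[1],u[0])).round(1))
P=np.array([M[k][:2] for k in (1,2,3,4)]);loc=np.array([(-48,48),(48,48),(48,-48),(-48,-48)])
A,_=cv2.estimateAffinePartial2D(loc.astype(float),P);print(A)
for y in (-8,-9,-10):
    t=np.radians(y);R=np.array([[np.cos(t),-np.sin(t)],[np.sin(t),np.cos(t)]])
    print(y,[ (C[:2]+R@q).round(1).tolist() for q in loc],(P-P.mean(0)-(R@loc.T).T).round(1).tolist())
# dark posts/plate edges
for a in [(62,58),(470,58),(455,445),(72,445)]: print(onplane(p,f(a),49).round(1))
```

```text
[ 294  122   48   48 1818] [317.6039604  145.23762376]
win [577.10316264  14.669662    52.5       ]
1 [538.3  70.   93. ] len 31.6 yaw -72.9
2 [630.8  54.3  93. ] len 33.0 yaw -64.1
3 [614.8 -36.1  93. ] len 38.8 yaw -79.1
4 [521.2 -24.4  93. ] len 32.1 yaw -5.0
[[ 9.66239269e-01  1.57820051e-01  5.76267502e+02]
 [-1.57820051e-01  9.66239269e-01  1.59508653e+01]]
-8 [[536.3, 68.9], [631.3, 55.5], [618.0, -39.5], [522.9, -26.2]] [[2.9, -0.1], [0.4, -2.5], [-2.3, 2.2], [-0.9, 0.5]]
-9 [[537.2, 69.6], [632.0, 54.6], [617.0, -40.2], [522.2, -25.2]] [[1.9, -0.8], [-0.4, -1.6], [-1.4, 2.9], [-0.2, -0.5]]
-10 [[538.2, 70.3], [632.7, 53.6], [616.0, -40.9], [521.5, -24.3]] [[0.9, -1.5], [-1.0, -0.6], [-0.4, 3.6], [0.5, -1.4]]
[518.9  96.5  49. ]
[660.1  73.6  49. ]
[636.6 -65.8  49. ]
[495.4 -43.1  49. ]
```

```bash
python3 -m creep '{"offset":[[-0.0026,0.0462,0],[0,0,0],[0,0,0.045],[0,0,0.045],[0,0,0]],"rotation":[[0,0,0],[0,0,-10.2],[0,0,-10],[0,0,0],[0,0,0]]}' 0.45 15
cat > look.py <<'E'
from h import *
import pickle,sys
n=sys.argv[1];s=env.state()
print(s['time_s'].__round__(2),s['ee_pos'].round(1),s['ee_rot'].round(1),'F',s['force'].round(1),'T',s['torque'].round(3),s['gripper_width'].round(1),s['qpos'].round(1))
p=camera_params("wrist");im=grab_frame("wrist");np.save(n+'.npy',im);pickle.dump(p,open(n+'.pkl','wb'))
cv2.imwrite('pics/%s.png'%n,cv2.resize(im[130:330,200:440,::-1],None,fx=3,fy=3,interpolation=cv2.INTER_CUBIC))
E
python3 look.py n3a
```

```text
time_s: 5.35
ee_pos: [615.2, -36.4, 113.3]
ee_rot: [-179.5, -0.1, 101.3]
force: [-1.0, 0.6, 0.4]
gripper_width: 50.0Traceback (most recent call last):
  File "look.py", line 4, in <module>
    print(s['time_s'].__round__(2),s['ee_pos'].round(1),s['ee_rot'].round(1),'F',s['force'].round(1),'T',s['torque'].round(3),s['gripper_width'].round(1),s['qpos'].round(1))
                                                                                                                              ^^^^^^^^^^^^^^^^^^^^^^^^
AttributeError: 'float' object has no attribute 'round'
```

```bash
sed -i "s/s\['gripper_width'\].round(1)/round(s['gripper_width'],1)/" look.py; python3 look.py n3a
```

```text
5.35 [615.2 -36.4 113.3] [-1.795e+02 -1.000e-01  1.013e+02] F [-1.   0.6  0.4] T [-0.014  0.014 -0.027] 50.0 [ -4.5  26.5  91.9  -0.   62.1 -15.7]
```

View pics/n3a.png

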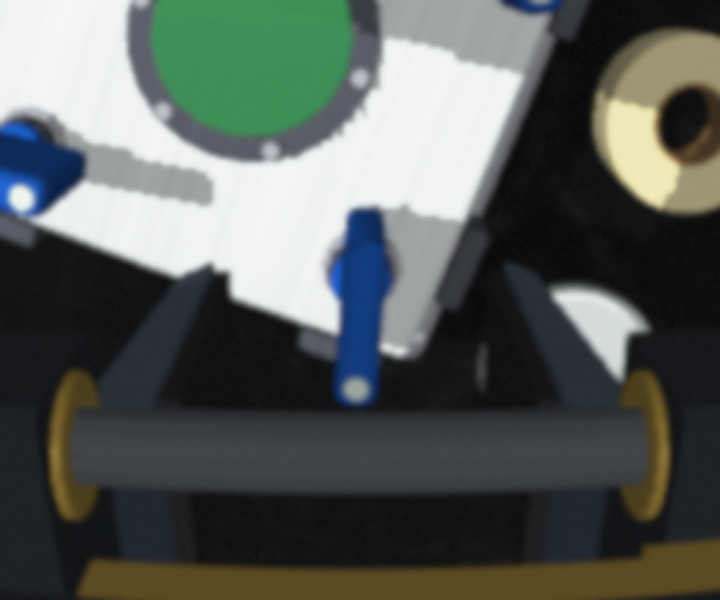

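Run:
```python
from h import *
import pickle
p=pickle.load(open('n3a.pkl','rb'));f=lambda a:(200+a[0]/3,130+a[1]/3)
a=onplane(p,f((355,388)),93);b=onplane(p,f((366,240)),93);e=onplane(p,f((355,404)),93)
print(a,b,e,np.linalg.norm(e-b),(e+b)/2,np.degrees(np.arctan2(*(a-b)[1::-1])))
s=env.state();print(s['ee_pos'],proj(p,s['ee_pos']),(proj(p,(617,-40.1,93))-(200,130))*3)
for uv in ((210,265),(508,265)): print(onplane(p,f(uv),113))
```

```text
[618.27574926 -54.64448457  93.        ] [613.71792918 -19.68990478  93.        ] [619.07614397 -58.67181198  93.        ] 39.348437771619565 [616.39703658 -39.18085838  93.        ] -82.5709660142924
[617.2962127  -36.72895311 116.04427396] [322.16476671 249.81859768] [362.18358933 329.26240971]
[583.77983996 -24.65721011 113.        ]
[640.53147869 -13.12444455 113.        ]
```

```bash
cat > avg.py <<'E'
from h import *
import sys
P=[];T=[];F=[];R=[]
for i in range(int(sys.argv[1]) if len(sys.argv)>1 else 4):
    grab_frame("side");s=env.state();P.append(s['ee_pos']);T.append(s['torque']);F.append(s['force']);R.append(s['ee_rot'][2])
print(round(s['time_s'],2),np.mean(P,0).round(1),np.std(P,0).round(2),'yaw',np.mean(R).round(1),'F',np.mean(F,0).round(1),'T',np.mean(T,0).round(3),np.std(T,0).round(3),s['gripper_width'],s['qpos'][5].round(1))
E
python3 avg.py 5
```

```text
5.65 [619.2 -37.4 118.9] [0.28 0.24 0.53] yaw 101.2 F [0.3 0.3 0.2] T [ 0.005 -0.022 -0.013] [0.033 0.015 0.02 ] 49.96844071732166 -15.8
```

```bash
python3 -m creep '{"offset":[[-0.002,-0.0028,0],[0,0,0.03],[0,0,0.024],[0,0,0],[0,0,0]],"rotation":[[0,0,2],[0,0,0],[0,0,0],[0,0,0],[0,0,0]]}' 0.45 15; python3 avg.py 3
```

```text
time_s: 6.28
ee_pos: [616.3, -40.5, 64.2]
ee_rot: [179.9, 0.0, 99.2]
force: [0.5, -0.6, -0.3]
gripper_width: 50.0
6.42 [616.4 -40.4  64.4] [0.06 0.02 0.05] yaw 99.2 F [ 0.1 -0.1  0.4] T [ 0.036 -0.026  0.033] [0.026 0.013 0.02 ] 50.405116252867856 -14.0
```

Aligned with nut 3. I'll close the fingers on it.

```bash
python3 -m creep '{"offset":[[0,0,0],[0,0,0],[0,0,0],[0,0,0]],"rotation":[[0,0,0],[0,0,0],[0,0,0],[0,0,0]]}' 0.9 15; python3 avg.py 3
```

```text
time_s: 6.92
ee_pos: [615.5, -40.3, 63.0]
ee_rot: [180.0, 0.0, 99.2]
force: [-0.2, -0.7, 0.3]
gripper_width: 13.1
7.08 [615.9 -40.2  63. ] [0.06 0.01 0.01] yaw 99.2 F [ 1.4  0.5 -0.3] T [ 0.159 -0.272 -0.03 ] [0.061 0.088 0.018] 10.147124264031062 -14.0
```

```bash
python3 -m creep '{"offset":[[0,0,0.0001],[0,0,0.00014],[0,0,0.00014],[0,0,0.00014],[0,0,0]],"rotation":[[0,0,10],[0,0,10],[0,0,10],[0,0,10],[0,0,0]]}' 1 20; python3 avg.py 3
```

```text
time_s: 7.7
ee_pos: [617.0, -40.4, 62.6]
ee_rot: [179.8, -0.1, 59.3]
force: [3.8, -0.4, -3.0]
gripper_width: 10.0
7.85 [616.9 -40.4  62.6] [0.02 0.01 0.01] yaw 59.3 F [ 5.7 -0.1 -2.7] T [-0.054 -0.987 -0.023] [0.029 0.029 0.02 ] 9.772803174243789 25.9
```

```bash
python3 -m creep '{"offset":[[0,0,0.0002],[0,0,0.0002],[0,0,0.00014],[0,0,0.00014],[0,0,0]],"rotation":[[0,0,10],[0,0,10],[0,0,10],[0,0,10],[0,0,0]]}' 1 20; python3 avg.py 3
```

```text
time_s: 8.48
ee_pos: [617.6, -41.2, 62.0]
ee_rot: [179.8, -0.2, 19.3]
force: [6.4, -1.7, -4.6]
gripper_width: 9.9
8.62 [617.6 -41.2  62.1] [0.01 0.02 0.01] yaw 19.3 F [ 6.2 -1.9 -4.5] T [-0.469 -1.164 -0.016] [0.012 0.01  0.031] 10.068117992422485 65.9
```

```bash
python3 -m creep '{"offset":[[0,0,0.0003],[0,0,0.0003],[0,0,0.0002],[0,0,0.0001]],"rotation":[[0,0,10],[0,0,10],[0,0,10],[0,0,8]]}' 1 20; python3 -c "
from h import *;print(env.state()['torque'])"; python3 avg.py 3
```

```text
time_s: 9.12
ee_pos: [617.6, -42.2, 61.5]
ee_rot: [179.9, -0.3, -18.9]
force: [6.0, -5.1, -1.9]
gripper_width: 10.0
[-1.01190605 -0.95675666  0.04933866]
9.28 [617.6 -42.2  61.5] [0.01 0.01 0.  ] yaw -18.8 F [ 6.1 -5.6 -2.7] T [-0.937 -1.018  0.013] [0.022 0.011 0.048] 9.834409179168857 103.9
```

```bash
python3 -m creep '{"offset":[[0,0,0.0001],[0,0,0.0001]],"rotation":[[0,0,4],[0,0,4]]}'; python3 avg.py 4;  python3 -m creep '{"offset":[[0,0,0.0001],[0,0,0]],"rotation":[[0,0,4],[0,0,0]]}' ; python3 avg.py 4
```

```text
time_s: 9.52
ee_pos: [617.5, -42.4, 61.4]
ee_rot: [179.9, -0.3, -26.7]
force: [5.0, -5.7, -2.1]
gripper_width: 9.9
9.72 [617.5 -42.4  61.4] [0.02 0.01 0.02] yaw -26.7 F [ 5.4 -5.5 -2.3] T [-1.04  -0.97   0.043] [0.023 0.022 0.008] 10.28097777543204 111.9
time_s: 9.98
ee_pos: [617.5, -42.5, 61.3]
ee_rot: [179.9, -0.3, -30.6]
force: [5.6, -6.2, -2.0]
gripper_width: 9.7
10.18 [617.5 -42.5  61.3] [0.01 0.01 0.  ] yaw -30.6 F [ 5.1 -6.1 -1.2] T [-1.088 -0.904  0.051] [0.017 0.031 0.009] 9.776540175806272 115.8
```

```bash
python3 -m creep '{"offset":[[0,0,0.0001],[0,0,0]],"rotation":[[0,0,4],[0,0,0]]}' ; python3 avg.py 4
```

```text
time_s: 10.42
ee_pos: [617.4, -42.6, 61.3]
ee_rot: [179.9, -0.4, -34.6]
force: [5.4, -6.5, -0.9]
gripper_width: 10.0
10.62 [617.4 -42.6  61.3] [0.01 0.01 0.01] yaw -34.6 F [ 5.2 -6.4 -1.1] T [-1.107 -0.877  0.219] [0.01  0.02  0.021] 10.125063268933838 119.8
```

```bash
python3 -m creep '{"offset":[[0,0,0],[0,0,0]],"rotation":[[0,0,2.5],[0,0,0]]}' ; python3 avg.py 4
```

```text
time_s: 10.88
ee_pos: [617.4, -42.7, 61.3]
ee_rot: [180.0, -0.4, -37.1]
force: [5.3, -6.5, -1.7]
gripper_width: 10.1
11.07 [617.4 -42.7  61.3] [0.01 0.02 0.  ] yaw -37.0 F [ 5.3 -7.  -1.1] T [-1.137 -0.853  0.297] [0.008 0.04  0.017] 10.049086728825698 122.3
```

```bash
python3 -m creep '{"offset":[[0,0,0],[0,0,0],[0,0,0],[0,0,-0.03],[0,0,-0.03]],"rotation":[[0,0,0],[0,0,0],[0,0,0],[0,0,0],[0,0,0]]}' 0.45 15;  python3 -m creep '{"offset":[[0,0,-0.02],[-0.0437,-0.0139,0],[-0.0437,-0.0139,0],[-0.0437,-0.0139,0],[0,0,0]],"rotation":[[0,0,-10],[0,0,10],[0,0,0],[0,0,0],[0,0,-10]]}'; python3 -m creep '{"offset":[[0,0,0],[0,0,0],[0,0,0],[0,0,0],[0,0,0]],"rotation":[[0,0,-10],[0,0,-10],[0,0,-10],[0,0,-10],[0,0,-10]]}';python3 -m creep '{"offset":[[0,0,0],[0,0,0],[0,0,0],[0,0,0],[0,0,0]],"rotation":[[0,0,-10],[0,0,-10],[0,0,-10],[0,0,-10],[0,0,-10]]}';python3 -m creep '{"offset":[[0,0,0],[0,0,0],[0,0,0],[0,0,0],[0,0,0]],"rotation":[[0,0,-10],[0,0,-10],[0,0,-10],[0,0,0],[0,0,0]]}'; python3 avg.py 4; python3 look.py n1a
```

```text
time_s: 11.7
ee_pos: [614.6, -39.9, 120.6]
ee_rot: [179.9, 0.1, -37.3]
force: [0.4, 0.1, -0.1]
gripper_width: 49.7
time_s: 12.32
ee_pos: [527.6, 69.4, 140.5]
ee_rot: [180.0, 0.1, -26.8]
force: [0.9, 0.7, 0.7]
gripper_width: 50.2
time_s: 12.95
ee_pos: [529.7, 67.4, 140.3]
ee_rot: [-180.0, 0.1, 23.1]
force: [0.1, 0.6, -0.3]
gripper_width: 50.0
time_s: 13.58
ee_pos: [529.7, 67.4, 140.4]
ee_rot: [-179.9, 0.0, 73.1]
force: [0.2, 0.4, 0.1]
gripper_width: 50.6
time_s: 14.2
ee_pos: [530.1, 67.3, 140.4]
ee_rot: [-180.0, -0.0, 102.6]
force: [0.7, -0.8, 0.9]
gripper_width: 50.0
14.4 [530.2  67.3 140.4] [0.04 0.01 0.01] yaw 102.6 F [-0.3 -0.2 -0.2] T [-0.     0.012 -0.006] [0.019 0.032 0.02 ] 49.97410055213638 -6.7
14.4 [530.3  67.2 140.4] [-180.    -0.   102.7] F [-0.1 -0.5  0.6] T [ 0.016 -0.011  0.002] 50.0 [  6.   18.1 101.4   0.   60.6  -6.7]
```

View pics/n1a.png

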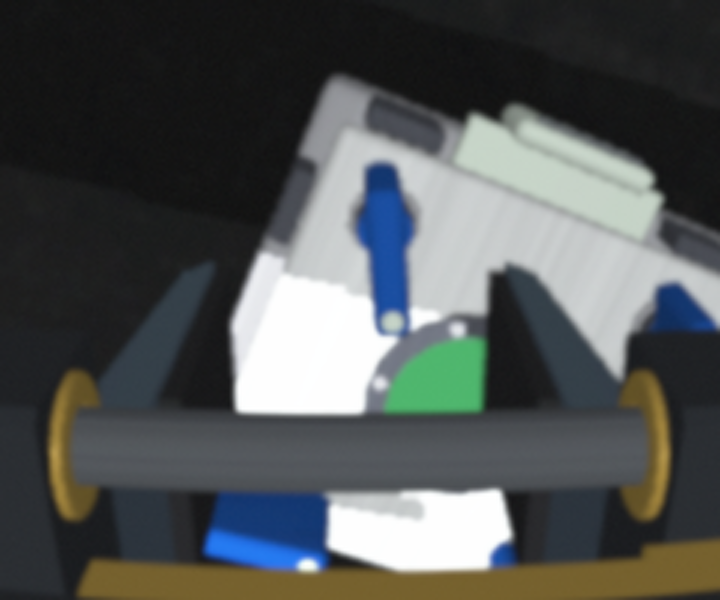

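```bash
cat > blade.py <<'E'
from h import *
import pickle,sys
n=sys.argv[1];v=list(map(float,sys.argv[2:]))
p=pickle.load(open(n+'.pkl','rb'));f=lambda a:(200+a[0]/3,130+a[1]/3)
b=onplane(p,f(v[0:2]),93);e=onplane(p,f(v[2:4]),93)
print('len',np.linalg.norm(e-b).round(1),'mid',((e+b)/2).round(1),'psi',(np.degrees(np.arctan2(*(e-b)[1::-1]))).round(1))
E
python3 blade.py n1a 381 190 393.5 335
```

```text
len 38.0 mid [537.3  70.6  93. ] psi -72.1
```

```bash
python3 -m creep '{"offset":[[0.0012,0.0076,0],[0,0,0],[0,0,0.035],[0,0,0.035],[0,0,0.007]],"rotation":[[0,0,0],[0,0,-3],[0,0,0],[0,0,0],[0,0,0]]}' 0.45 15;python3 -m creep '{"offset":[[0,0,0],[0,0,0]],"rotation":[[0,0,0],[0,0,0]]}';  python3 avg.py 3
```

```text
time_s: 15.08
ee_pos: [536.3, 70.0, 61.5]
ee_rot: [-179.8, -0.0, 105.7]
force: [-0.6, 0.5, -0.2]
gripper_width: 50.0
time_s: 15.32
ee_pos: [538.8, 70.2, 64.8]
ee_rot: [179.8, 0.0, 105.7]
force: [0.6, -0.7, 0.9]
gripper_width: 49.6
15.47 [538.4  70.1  64.7] [0.15 0.03 0.12] yaw 105.7 F [-0.1  0.   0.7] T [ 0.011 -0.019 -0.015] [0.035 0.025 0.01 ] 50.48237583014866 -9.5
```

```bash
python3 -m creep '{"offset":[[0,-0.0005,0.001],[0,0,0],[0,0,0],[0,0,0],[0,0,0]],"rotation":[[0,0,0],[0,0,0],[0,0,0],[0,0,0],[0,0,0]]}' 1 15; python3 avg.py 3; python3 -m creep '{"offset":[[0,0,0.0001],[0,0,0.00014],[0,0,0.00014],[0,0,0.00014],[0,0,0]],"rotation":[[0,0,10],[0,0,10],[0,0,10],[0,0,10],[0,0,0]]}' 1 20; python3 avg.py 3
```

```text
time_s: 16.1
ee_pos: [537.1, 69.9, 62.5]
ee_rot: [180.0, 0.0, 105.7]
force: [0.4, -1.2, -0.2]
gripper_width: 10.0
16.25 [537.1  69.9  62.5] [0.01 0.01 0.01] yaw 105.7 F [ 0.3 -0.1  0.2] T [ 0.005 -0.088  0.034] [0.025 0.006 0.024] 9.936334343832618 -9.5
time_s: 16.88
ee_pos: [537.8, 69.8, 61.9]
ee_rot: [179.9, -0.0, 65.8]
force: [2.4, -0.1, -2.2]
gripper_width: 10.2
17.02 [537.8  69.8  62. ] [0.01 0.01 0.01] yaw 65.8 F [ 3.1 -0.4 -2.6] T [-0.168 -0.607 -0.009] [0.034 0.05  0.009] 9.94102629422133 30.4
```

```bash
python3 -m creep '{"offset":[[0,0,0.0002],[0,0,0.0002],[0,0,0.00014],[0,0,0.00014],[0,0,0]],"rotation":[[0,0,10],[0,0,10],[0,0,10],[0,0,10],[0,0,0]]}' 1 20; python3 -m creep '{"offset":[[0,0,0.0003],[0,0,0.0003],[0,0,0.0002],[0,0,0.0001],[0,0,0]],"rotation":[[0,0,10],[0,0,10],[0,0,10],[0,0,8],[0,0,0]]}' 1 20; python3 avg.py 4
```

```text
time_s: 17.65
ee_pos: [538.4, 69.3, 61.4]
ee_rot: [179.9, -0.1, 25.8]
force: [4.1, -2.7, -2.5]
gripper_width: 9.9
time_s: 18.27
ee_pos: [538.5, 68.6, 60.9]
ee_rot: [179.9, -0.2, -12.2]
force: [3.8, -5.3, -2.0]
gripper_width: 9.8
18.48 [538.5  68.6  60.9] [0.02 0.02 0.02] yaw -12.1 F [ 3.8 -5.1 -0.9] T [-0.949 -0.715 -0.026] [0.03  0.024 0.02 ] 10.033857230672666 108.4
```

```bash
python3 -m creep '{"offset":[[0,0,0.0001],[0,0,0.0001]],"rotation":[[0,0,4],[0,0,4]]}'; python3 avg.py 4
```

```text
time_s: 18.73
ee_pos: [538.4, 68.5, 60.7]
ee_rot: [179.9, -0.2, -20.2]
force: [3.8, -5.3, -0.5]
gripper_width: 9.5
18.93 [538.4  68.5  60.7] [0.01 0.   0.01] yaw -20.2 F [ 4.1 -5.2 -0.3] T [-1.016 -0.631  0.029] [0.064 0.047 0.017] 9.938289937602542 116.4
```

```bash
python3 -m creep '{"offset":[[0,0,0.0001],[0,0,0]],"rotation":[[0,0,5],[0,0,0]]}' ; python3 avg.py 4
```

```text
time_s: 19.18
ee_pos: [538.4, 68.4, 60.6]
ee_rot: [179.9, -0.2, -25.2]
force: [3.5, -6.4, -0.9]
gripper_width: 10.0
19.38 [538.4  68.4  60.6] [0.01 0.01 0.  ] yaw -25.1 F [ 3.6 -5.4 -0.2] T [-1.056 -0.652  0.004] [0.043 0.018 0.011] 9.956124923750641 121.4
```

```bash
python3 -m creep '{"offset":[[0,0,0.0001],[0,0,0]],"rotation":[[0,0,4],[0,0,0]]}' ; python3 avg.py 4
```

```text
time_s: 19.62
ee_pos: [538.4, 68.4, 60.6]
ee_rot: [179.9, -0.2, -29.1]
force: [3.7, -6.1, -0.0]
gripper_width: 9.7
19.82 [538.3  68.4  60.6] [0.02 0.01 0.02] yaw -29.1 F [ 3.8 -6.1 -0.3] T [-1.086 -0.603  0.019] [0.034 0.019 0.008] 9.640655671200326 125.4
```

```bash
python3 -m creep '{"offset":[[0,0,0.0001],[0,0,0.0001]],"rotation":[[0,0,3],[0,0,3]]}' ; python3 avg.py 4
```

```text
time_s: 20.08
ee_pos: [538.3, 68.3, 60.5]
ee_rot: [180.0, -0.2, -35.2]
force: [2.0, -7.1, 1.7]
gripper_width: 9.7
20.27 [538.3  68.3  60.5] [0.01 0.01 0.  ] yaw -35.2 F [ 3.3 -6.3  1. ] T [-1.137 -0.508 -0.   ] [0.008 0.023 0.02 ] 9.574949965936913 131.4
```

```bash
python3 -c "
from h import *;print(env.state()['torque'],env.state()['qpos'])"
```

```text
[-1.12723519 -0.49797436  0.0228874 ] [  6.12576625  23.64572022 106.15030323  -0.2398332   50.05396334
 131.39437196]
```

```bash
python3 -m creep '{"offset":[[0,0,0.0001],[0,0,0]],"rotation":[[0,0,5],[0,0,0]]}' ; python3 avg.py 4
```

```text
time_s: 20.52
ee_pos: [538.2, 68.2, 60.4]
ee_rot: [180.0, -0.2, -40.1]
force: [3.2, -7.2, 2.2]
gripper_width: 10.1
20.73 [538.2  68.2  60.4] [0.   0.01 0.01] yaw -40.1 F [ 3.6 -6.3  0.8] T [-1.205 -0.476  0.077] [0.021 0.018 0.041] 9.993117973708138 136.4
```

```bash
python3 -m creep '{"offset":[[0,0,0.0001],[0,0,0]],"rotation":[[0,0,5],[0,0,0]]}' ; python3 avg.py 4
```

```text
time_s: 20.98
ee_pos: [538.2, 68.1, 60.4]
ee_rot: [180.0, -0.2, -45.1]
force: [3.2, -6.6, 0.8]
gripper_width: 9.8
21.18 [538.2  68.1  60.4] [0.01 0.01 0.02] yaw -45.1 F [ 2.9 -6.6  2.3] T [-1.17  -0.443  0.214] [0.022 0.04  0.023] 9.564636292566501 141.4
```

```bash
python3 -m creep '{"offset":[[0,0,0],[0,0,0]],"rotation":[[0,0,2.5],[0,0,0]]}' ; python3 avg.py 4
```

```text
time_s: 21.42
ee_pos: [538.1, 68.1, 60.4]
ee_rot: [180.0, -0.2, -47.6]
force: [3.0, -7.1, 1.3]
gripper_width: 9.9
21.62 [538.1  68.1  60.4] [0.   0.01 0.01] yaw -47.6 F [ 3.1 -6.6  1.7] T [-1.187 -0.432  0.288] [0.015 0.019 0.018] 10.03489086803522 143.9
```

```bash
python3 -m creep '{"offset":[[0,0,0],[0,0,0],[0,0,0],[0,0,-0.03],[0,0,-0.03]],"rotation":[[0,0,0],[0,0,0],[0,0,0],[0,0,0],[0,0,0]]}' 0.45 15;  python3 -m creep '{"offset":[[0,0,-0.02],[0.025,-0.02,0],[0.025,-0.02,0],[0.025,-0.02,0],[0,0,0]],"rotation":[[0,0,0],[0,0,0],[0,0,0],[0,0,0],[0,0,-10]]}'; python3 -m creep '{"offset":[[0,0,0],[0,0,0],[0,0,0],[0,0,0],[0,0,0]],"rotation":[[0,0,-10],[0,0,-10],[0,0,-10],[0,0,-10],[0,0,-10]]}';python3 -m creep '{"offset":[[0,0,0],[0,0,0],[0,0,0],[0,0,0],[0,0,0]],"rotation":[[0,0,-10],[0,0,-10],[0,0,-10],[0,0,-10],[0,0,-10]]}';python3 -m creep '{"offset":[[0,0,0],[0,0,0],[0,0,0],[0,0,0],[0,0,0]],"rotation":[[0,0,-10],[0,0,-10],[0,0,-10],[0,0,-10],[0,0,-10]]}';python3 -m creep '{"offset":[[0,0,0],[0,0,0]],"rotation":[[0,0,-3],[0,0,0]]}'; python3 avg.py 4; python3 look.py n2a
```

```text
time_s: 22.25
ee_pos: [536.3, 70.2, 119.8]
ee_rot: [179.9, 0.1, -47.8]
force: [1.1, 0.6, -0.3]
gripper_width: 50.0
time_s: 22.88
ee_pos: [633.5, 54.5, 138.8]
ee_rot: [-180.0, -0.0, -37.5]
force: [-0.6, -0.4, 0.7]
gripper_width: 50.0
time_s: 23.5
ee_pos: [631.4, 55.0, 139.2]
ee_rot: [-180.0, 0.1, 12.6]
force: [-0.4, 0.2, 0.8]
gripper_width: 49.9
time_s: 24.12
ee_pos: [631.4, 55.0, 139.2]
ee_rot: [-179.9, 0.0, 62.6]
force: [-0.7, 0.2, 0.4]
gripper_width: 50.1
time_s: 24.75
ee_pos: [631.4, 55.0, 139.2]
ee_rot: [-179.9, -0.0, 112.6]
force: [0.5, 0.7, -0.8]
gripper_width: 50.3
time_s: 25.0
ee_pos: [631.5, 54.9, 139.3]
ee_rot: [-180.0, -0.0, 115.2]
force: [0.4, 0.0, -0.2]
gripper_width: 50.0
25.2 [631.6  54.8 139.4] [0.08 0.06 0.06] yaw 115.2 F [ 0.1 -0.5  0.2] T [ 0.043 -0.027 -0.029] [0.019 0.032 0.014] 50.072045543499605 -21.3
25.2 [631.7  54.7 139.5] [-180.    -0.   115.2] F [-0.4 -0.4  0.5] T [ 0.025 -0.035 -0.025] 50.1 [  3.9  26.5  87.8   0.   65.7 -21.3]
```

View pics/n2a.png

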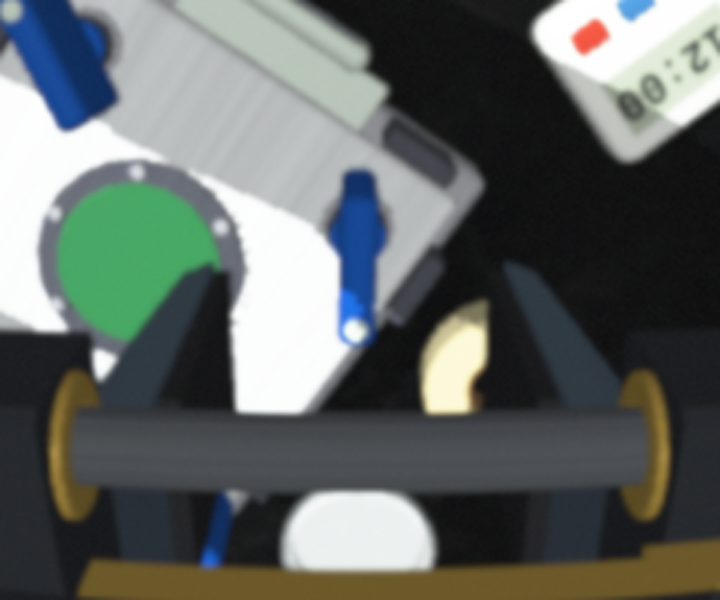

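```bash
python3 blade.py n2a 359 198 355 346;  python3 -m creep '{"offset":[[0,0,0.035],[0,0,0.035],[0,0,0.006],[0,0,0],[0,0,0]],"rotation":[[0,0,0],[0,0,0],[0,0,0],[0,0,0],[0,0,0]]}' 0.45 15;  python3 avg.py 3
```

```text
len 38.7 mid [632.   54.4  93. ] psi -66.3
time_s: 25.88
ee_pos: [633.0, 54.8, 65.2]
ee_rot: [179.8, 0.1, 115.2]
force: [-0.6, -0.6, -0.8]
gripper_width: 50.1
26.02 [632.8  54.7  65. ] [0.16 0.   0.16] yaw 115.2 F [-0.4 -0.1  0.3] T [ 0.   -0.03  0.03] [0.018 0.012 0.037] 50.24759727942448 -21.3
```

```bash
python3 -m creep '{"offset":[[0,-0.0003,0.001],[0,0,0],[0,0,0],[0,0,0],[0,0,0]],"rotation":[[0,0,0],[0,0,0],[0,0,0],[0,0,0],[0,0,0]]}' 1 15; python3 avg.py 3; python3 -m creep '{"offset":[[0,0,0.0001],[0,0,0.00014],[0,0,0.00014],[0,0,0.00014],[0,0,0]],"rotation":[[0,0,10],[0,0,10],[0,0,10],[0,0,10],[0,0,0]]}' 1 20; python3 avg.py 3
```

```text
time_s: 26.65
ee_pos: [631.4, 54.4, 62.6]
ee_rot: [-180.0, 0.0, 115.2]
force: [0.5, -0.2, 0.3]
gripper_width: 9.9
26.8 [631.4  54.4  62.6] [0.01 0.   0.01] yaw 115.2 F [-0.2 -0.2  0.6] T [-0.108  0.059 -0.067] [0.005 0.015 0.027] 9.765744877237958 -21.3
time_s: 27.42
ee_pos: [632.5, 54.5, 62.1]
ee_rot: [179.9, -0.0, 75.3]
force: [2.9, -1.3, -2.0]
gripper_width: 10.0
27.57 [632.5  54.5  62.1] [0.01 0.01 0.01] yaw 75.4 F [ 3.1 -0.8 -2.1] T [-0.163 -0.581 -0.034] [0.005 0.055 0.034] 9.589465318557773 18.6
```

```bash
python3 -m creep '{"offset":[[0,0,0.0002],[0,0,0.0002],[0,0,0.00014],[0,0,0.00014],[0,0,0]],"rotation":[[0,0,10],[0,0,10],[0,0,10],[0,0,10],[0,0,0]]}' 1 20; python3 -m creep '{"offset":[[0,0,0.0003],[0,0,0.0003],[0,0,0.0002],[0,0,0.0001],[0,0,0]],"rotation":[[0,0,10],[0,0,10],[0,0,10],[0,0,8],[0,0,0]]}' 1 20; python3 avg.py 4
```

```text
time_s: 28.2
ee_pos: [633.3, 53.9, 61.6]
ee_rot: [179.8, -0.1, 35.3]
force: [5.4, -2.8, -2.9]
gripper_width: 10.0
time_s: 28.82
ee_pos: [633.6, 52.9, 61.0]
ee_rot: [179.9, -0.3, -2.7]
force: [5.3, -5.1, -2.1]
gripper_width: 9.9
29.02 [633.6  52.9  61. ] [0.02 0.01 0.01] yaw -2.7 F [ 5.  -4.9 -1.2] T [-0.96  -0.909 -0.016] [0.023 0.022 0.026] 9.921626723691096 96.6
```

118° so far on nut 2. I'll use small steps from here.

```bash
python3 -m creep '{"offset":[[0,0,0.0001],[0,0,0.0001]],"rotation":[[0,0,4],[0,0,4]]}'; python3 avg.py 3
```

```text
time_s: 29.28
ee_pos: [633.6, 52.7, 60.9]
ee_rot: [179.9, -0.3, -10.8]
force: [5.0, -5.8, -1.4]
gripper_width: 9.8
29.43 [633.6  52.7  60.9] [0.02 0.   0.03] yaw -10.7 F [ 5.2 -6.1 -1. ] T [-1.044 -0.85   0.017] [0.01  0.018 0.024] 10.179730815184826 104.6
```

```bash
python3 -m creep '{"offset":[[0,0,0.0001],[0,0,0]],"rotation":[[0,0,5],[0,0,0]]}' ; python3 avg.py 3
```

```text
time_s: 29.68
ee_pos: [633.5, 52.6, 60.8]
ee_rot: [179.9, -0.3, -15.7]
force: [4.8, -5.3, -1.6]
gripper_width: 10.0
29.82 [633.5  52.6  60.8] [0.01 0.   0.  ] yaw -15.6 F [ 4.5 -6.5 -1.1] T [-1.13  -0.796  0.017] [0.022 0.035 0.03 ] 10.337428675526004 109.6
```

```bash
python3 -m creep '{"offset":[[0,0,0.0001],[0,0,0]],"rotation":[[0,0,4],[0,0,0]]}' ; python3 avg.py 3
```

```text
time_s: 30.08
ee_pos: [633.5, 52.4, 60.8]
ee_rot: [179.9, -0.3, -19.7]
force: [5.2, -6.5, -0.9]
gripper_width: 9.5
30.23 [633.5  52.4  60.7] [0.01 0.02 0.01] yaw -19.6 F [ 4.5 -6.7 -0.9] T [-1.134 -0.8   -0.008] [0.05  0.017 0.021] 9.935115094290737 113.6
```

```bash
python3 -m creep '{"offset":[[0,0,0.0001],[0,0,0]],"rotation":[[0,0,5],[0,0,0]]}' ; python3 avg.py 3
```

```text
time_s: 30.48
ee_pos: [633.5, 52.3, 60.7]
ee_rot: [179.9, -0.3, -24.7]
force: [4.7, -6.1, -0.3]
gripper_width: 9.9
30.62 [633.5  52.3  60.7] [0.01 0.01 0.02] yaw -24.6 F [ 4.8 -6.7 -1.2] T [-1.222 -0.747  0.017] [0.016 0.015 0.014] 9.903148511214129 118.6
```

```bash
python3 -m creep '{"offset":[[0,0,0.0001],[0,0,0]],"rotation":[[0,0,2.5],[0,0,0]]}' ; python3 avg.py 3
```

```text
time_s: 30.88
ee_pos: [633.4, 52.3, 60.6]
ee_rot: [179.9, -0.3, -27.1]
force: [4.3, -6.2, 0.4]
gripper_width: 10.2
31.02 [633.4  52.3  60.6] [0.02 0.   0.01] yaw -27.1 F [ 4.1 -6.8 -0.1] T [-1.266 -0.717  0.046] [0.03  0.01  0.016] 9.923413382159401 121.1
```

```bash
python3 -m creep '{"offset":[[0,0,0.0001],[0,0,0]],"rotation":[[0,0,5],[0,0,0]]}' ; python3 avg.py 3
```

```text
time_s: 31.28
ee_pos: [633.4, 52.1, 60.6]
ee_rot: [179.9, -0.3, -32.1]
force: [4.7, -6.2, 0.4]
gripper_width: 9.8
31.43 [633.4  52.1  60.6] [0.01 0.   0.01] yaw -32.1 F [ 3.9 -6.3 -0.1] T [-1.264 -0.673  0.145] [0.021 0.013 0.041] 9.951874708996716 126.1
```

```bash
python3 -m creep '{"offset":[[0,0,0.0001],[0,0,0]],"rotation":[[0,0,2.5],[0,0,0]]}' ; python3 avg.py 3
```

```text
time_s: 31.68
ee_pos: [633.3, 52.1, 60.6]
ee_rot: [179.9, -0.3, -34.6]
force: [3.5, -6.8, 0.6]
gripper_width: 10.0
31.82 [633.3  52.1  60.6] [0.01 0.   0.02] yaw -34.6 F [ 4.3 -7.   0.4] T [-1.346 -0.649  0.182] [0.016 0.004 0.021] 9.987445105996677 128.6
```

```bash
python3 -m creep '{"offset":[[0,0,0],[0,0,0]],"rotation":[[0,0,2.5],[0,0,0]]}' ; python3 avg.py 4
```

```text
time_s: 32.08
ee_pos: [633.3, 52.0, 60.6]
ee_rot: [179.9, -0.3, -37.1]
force: [4.4, -8.0, -0.6]
gripper_width: 9.7
32.27 [633.3  52.1  60.6] [0.02 0.01 0.01] yaw -37.1 F [ 3.8 -7.1  0.6] T [-1.309 -0.632  0.317] [0.032 0.051 0.034] 9.78594844672047 131.0
```

```bash
python3 -m creep '{"offset":[[0,0,0],[0,0,0],[0,0,0],[0,0,-0.03],[0,0,-0.03]],"rotation":[[0,0,0],[0,0,0],[0,0,0],[0,0,0],[0,0,0]]}' 0.45 15;  python3 -m creep '{"offset":[[0,0,-0.02],[-0.0137,0.0429,0],[-0.0137,0.0429,0],[-0.0137,0.0429,0],[0,0,0]],"rotation":[[0,0,0],[0,0,0],[0,0,0],[0,0,0],[0,0,-10]]}'; for i in 1; do python3 -m creep '{"offset":[[0,0,0],[0,0,0],[0,0,0],[0,0,0],[0,0,0]],"rotation":[[0,0,-10],[0,0,-10],[0,0,-10],[0,0,-10],[0,0,-10]]}';python3 -m creep '{"offset":[[0,0,0],[0,0,0],[0,0,0],[0,0,0],[0,0,0]],"rotation":[[0,0,-10],[0,0,-10],[0,0,-10],[0,0,-10],[0,0,-10]]}';python3 -m creep '{"offset":[[0,0,0],[0,0,0],[0,0,0],[0,0,0],[0,0,0]],"rotation":[[0,0,-10],[0,0,-10],[0,0,-10],[0,0,-10],[0,0,-10]]}';python3 -m creep '{"offset":[[0,0,0],[0,0,0],[0,0,0],[0,0,0],[0,0,0]],"rotation":[[0,0,-10],[0,0,-10],[0,0,-10],[0,0,-10],[0,0,-10]]}'; done; python3 -m creep '{"offset":[[0,0,0],[0,0,0]],"rotation":[[0,0,-3],[0,0,0]]}'; python3 avg.py 4; python3 look.py n4a
```

```text
time_s: 32.9
ee_pos: [630.9, 54.9, 119.8]
ee_rot: [179.9, 0.1, -37.3]
force: [-0.1, 0.4, -0.6]
gripper_width: 49.9
time_s: 33.52
ee_pos: [517.6, -23.9, 139.6]
ee_rot: [179.9, 0.1, -27.1]
force: [0.6, 0.1, 0.6]
gripper_width: 50.3
time_s: 34.15
ee_pos: [520.5, -22.6, 139.6]
ee_rot: [-180.0, 0.0, 23.1]
force: [0.3, 0.1, -0.3]
gripper_width: 50.0
time_s: 34.78
ee_pos: [520.5, -22.6, 139.6]
ee_rot: [-180.0, -0.0, 73.1]
force: [0.2, 0.1, -0.4]
gripper_width: 50.1
time_s: 35.4
ee_pos: [520.5, -22.5, 139.6]
ee_rot: [-180.0, -0.0, 123.1]
force: [-0.1, -0.6, -0.4]
gripper_width: 49.9
time_s: 36.02
ee_pos: [520.5, -22.6, 139.6]
ee_rot: [180.0, -0.0, 173.1]
force: [-0.4, -1.0, -0.5]
gripper_width: 50.0
time_s: 36.28
ee_pos: [520.6, -22.6, 139.6]
ee_rot: [180.0, -0.0, 175.7]
force: [0.5, 0.4, -0.5]
gripper_width: 50.2
36.48 [520.7 -22.8 139.6] [0.05 0.05 0.01] yaw 175.7 F [-0.  -0.3  0. ] T [ 0.085 -0.048 -0.036] [0.031 0.025 0.032] 50.243962459502015 -89.5
36.48 [520.8 -22.8 139.6] [180.   -0.  175.7] F [-0.1  0.2 -0.3] T [ 0.072 -0.034 -0.072] 50.2 [ -3.8  17.  103.1   0.   59.9 -89.5]
```

View pics/n4a.png

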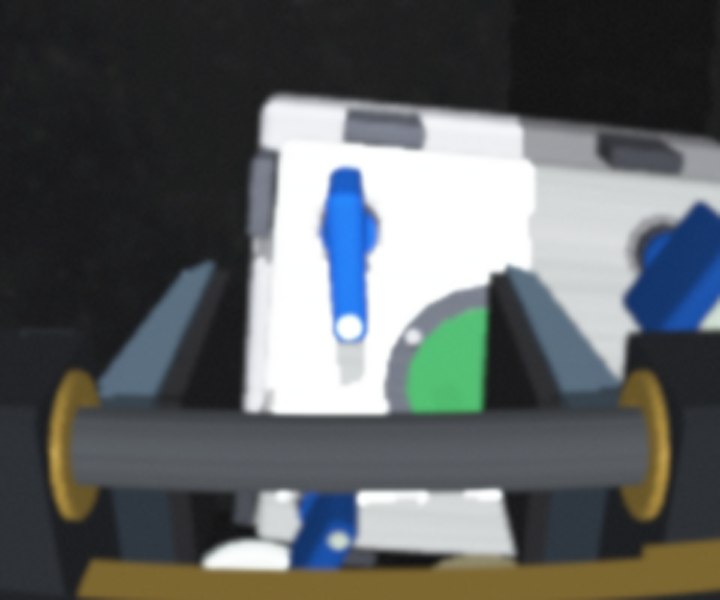

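```bash
python3 blade.py n4a 346 196 349.5 342
```

```text
len 38.1 mid [520.8 -24.8  93. ] psi -3.2
```

```bash
python3 -m creep '{"offset":[[-0.001,-0.0021,0.035],[0,0,0.035],[0,0,0.006],[0,0,0],[0,0,0]],"rotation":[[0,0,-1],[0,0,0],[0,0,0],[0,0,0],[0,0,0]]}' 0.45 15;  python3 avg.py 3; python3 -m creep '{"offset":[[0,0,0.001],[0,0,0],[0,0,0],[0,0,0],[0,0,0]],"rotation":[[0,0,0],[0,0,0],[0,0,0],[0,0,0],[0,0,0]]}' 1 15; python3 avg.py 3
```

```text
time_s: 37.15
ee_pos: [522.9, -25.2, 65.1]
ee_rot: [-180.0, 0.2, 176.7]
force: [-0.5, 0.3, -0.7]
gripper_width: 50.2
37.3 [522.6 -25.2  64.9] [0.15 0.02 0.14] yaw 176.7 F [-0.  -0.1  0.4] T [ 0.145 -0.058  0.013] [0.023 0.044 0.023] 50.01171480602044 -90.7
time_s: 37.92
ee_pos: [521.6, -25.8, 62.6]
ee_rot: [-179.9, -0.0, 176.8]
force: [-0.3, -3.0, -0.2]
gripper_width: 9.7
38.08 [521.6 -25.8  62.7] [0.02 0.01 0.01] yaw 176.7 F [-0.1 -4.3 -0.3] T [-0.661  0.047  0.049] [0.067 0.022 0.03 ] 9.920425555975777 -90.7
```

```bash
python3 -m creep '{"offset":[[0,-0.0007,0.0001],[0,0,0.00014],[0,0,0.00014],[0,0,0.00014],[0,0,0]],"rotation":[[0,0,10],[0,0,10],[0,0,10],[0,0,10],[0,0,0]]}' 1 20; python3 avg.py 3
```

```text
time_s: 38.7
ee_pos: [521.6, -25.9, 62.1]
ee_rot: [-180.0, -0.0, 136.8]
force: [-1.1, -2.2, 0.1]
gripper_width: 9.9
38.85 [521.6 -25.9  62.1] [0.01 0.01 0.01] yaw 136.8 F [-0.6 -2.9  0.5] T [-0.488  0.057 -0.047] [0.023 0.043 0.015] 9.819454624983544 -50.9
```

```bash
python3 -m creep '{"offset":[[0,0,0.0002],[0,0,0.0002],[0,0,0.00014],[0,0,0.00014],[0,0,0]],"rotation":[[0,0,10],[0,0,10],[0,0,10],[0,0,10],[0,0,0]]}' 1 20; python3 -m creep '{"offset":[[0,0,0.0003],[0,0,0.0003],[0,0,0.0002],[0,0,0.0001],[0,0,0]],"rotation":[[0,0,10],[0,0,10],[0,0,10],[0,0,8],[0,0,0]]}' 1 20; python3 avg.py 4
```

```text
time_s: 39.48
ee_pos: [521.6, -25.9, 61.5]
ee_rot: [-180.0, 0.0, 96.9]
force: [-0.4, -2.4, 0.3]
gripper_width: 9.8
time_s: 40.1
ee_pos: [521.6, -25.9, 60.9]
ee_rot: [180.0, 0.0, 59.0]
force: [-2.5, -3.0, 3.5]
gripper_width: 10.1
40.3 [521.6 -25.9  60.8] [0.   0.02 0.01] yaw 58.9 F [-2.5 -3.2  4.8] T [-0.678  0.47  -0.024] [0.016 0.036 0.018] 9.789224141771488 27.1
```

Nut 4 is at 118°.

```bash
python3 -m creep '{"offset":[[0,0,0],[0,0,0]],"rotation":[[0,0,4],[0,0,4]]}'; python3 avg.py 3
```

```text
time_s: 40.55
ee_pos: [521.6, -25.9, 60.8]
ee_rot: [180.0, 0.0, 50.7]
force: [-2.7, -3.1, 3.9]
gripper_width: 9.8
40.7 [521.6 -25.9  60.7] [0.01 0.01 0.01] yaw 50.7 F [-2.5 -3.7  4.9] T [-0.684  0.495  0.029] [0.008 0.028 0.023] 9.85312854047158 35.1
```

```bash
python3 -m creep '{"offset":[[0,0,0],[0,0,0]],"rotation":[[0,0,5],[0,0,0]]}' ; python3 avg.py 3
```

```text
time_s: 40.95
ee_pos: [521.6, -25.9, 60.6]
ee_rot: [180.0, 0.0, 45.8]
force: [-2.4, -3.5, 4.6]
gripper_width: 9.8
41.1 [521.6 -25.9  60.6] [0.01 0.01 0.01] yaw 45.9 F [-2.4 -3.4  5.1] T [-0.722  0.579 -0.026] [0.017 0.029 0.018] 9.998466753863894 40.1
```

```bash
python3 -m creep '{"offset":[[0,0,0.0001],[0,0,0]],"rotation":[[0,0,4],[0,0,0]]}' ; python3 avg.py 3
```

```text
time_s: 41.35
ee_pos: [521.6, -25.9, 60.6]
ee_rot: [180.0, 0.0, 41.8]
force: [-2.0, -3.6, 5.4]
gripper_width: 10.0
41.5 [521.6 -25.9  60.6] [0.02 0.01 0.01] yaw 41.9 F [-2.7 -3.6  5.3] T [-0.701  0.593  0.01 ] [0.03  0.014 0.04 ] 9.932913245576515 44.1
```

```bash
python3 -m creep '{"offset":[[0,0,0],[0,0,0]],"rotation":[[0,0,5],[0,0,0]]}' ; python3 avg.py 3
```

```text
time_s: 41.75
ee_pos: [521.6, -25.9, 60.5]
ee_rot: [180.0, 0.0, 36.9]
force: [-1.8, -3.0, 4.9]
gripper_width: 9.7
41.9 [521.6 -25.9  60.5] [0.01 0.01 0.01] yaw 36.9 F [-2.3 -3.4  5.2] T [-0.728  0.554  0.013] [0.007 0.004 0.006] 9.83110624820657 49.0
```

```bash
python3 -m creep '{"offset":[[0,0,0],[0,0,0]],"rotation":[[0,0,3],[0,0,0]]}' ; python3 avg.py 3
```

```text
time_s: 42.15
ee_pos: [521.6, -25.9, 60.5]
ee_rot: [180.0, 0.0, 33.9]
force: [-2.6, -4.5, 4.9]
gripper_width: 9.7
42.3 [521.6 -25.9  60.5] [0.01 0.01 0.01] yaw 33.9 F [-2.9 -3.4  4.9] T [-0.739  0.606  0.031] [0.021 0.004 0.027] 9.791140597830164 52.0
```

```bash
python3 -m creep '{"offset":[[0,0,0],[0,0,0]],"rotation":[[0,0,5],[0,0,0]]}' ; python3 avg.py 3
```

```text
time_s: 42.55
ee_pos: [521.6, -25.9, 60.4]
ee_rot: [-180.0, 0.0, 28.9]
force: [-2.8, -3.9, 4.8]
gripper_width: 10.0
42.7 [521.6 -25.9  60.4] [0.   0.01 0.01] yaw 28.8 F [-2.6 -4.   4.8] T [-0.768  0.594  0.006] [0.02  0.018 0.007] 9.79207114186998 57.1
```

```bash
python3 -m creep '{"offset":[[0,0,0],[0,0,0]],"rotation":[[0,0,3],[0,0,0]]}' ; python3 avg.py 3
```

```text
time_s: 42.95
ee_pos: [521.6, -25.9, 60.4]
ee_rot: [180.0, 0.0, 25.8]
force: [-3.1, -4.7, 4.6]
gripper_width: 9.4
43.1 [521.6 -25.9  60.4] [0.01 0.01 0.02] yaw 25.8 F [-2.3 -3.9  4.1] T [-0.79   0.647  0.034] [0.006 0.021 0.013] 10.177892133492508 60.1
```

```bash
python3 -m creep '{"offset":[[0,0,0],[0,0,0]],"rotation":[[0,0,5],[0,0,0]]}' ; python3 avg.py 3
```

```text
time_s: 43.35
ee_pos: [521.6, -25.9, 60.4]
ee_rot: [180.0, 0.0, 20.8]
force: [-2.9, -3.4, 4.4]
gripper_width: 10.0
43.5 [521.6 -25.8  60.4] [0.   0.01 0.01] yaw 20.8 F [-2.7 -4.4  4.2] T [-0.804  0.656  0.09 ] [0.008 0.019 0.015] 9.768919333991333 65.1
```

```bash
python3 -m creep '{"offset":[[0,0,0],[0,0,0]],"rotation":[[0,0,3],[0,0,0]]}' ; python3 avg.py 3
```

```text
time_s: 43.75
ee_pos: [521.6, -25.8, 60.4]
ee_rot: [180.0, 0.0, 17.8]
force: [-2.6, -4.3, 3.5]
gripper_width: 9.7
43.9 [521.6 -25.9  60.4] [0.01 0.01 0.  ] yaw 17.8 F [-2.4 -4.   3.8] T [-0.819  0.66   0.18 ] [0.041 0.023 0.026] 9.988402237937242 68.1
```

```bash
python3 -m creep '{"offset":[[0,0,0],[0,0,0]],"rotation":[[0,0,3],[0,0,0]]}' ; python3 avg.py 4
```

```text
time_s: 44.15
ee_pos: [521.6, -25.9, 60.4]
ee_rot: [180.0, 0.0, 14.8]
force: [-2.6, -3.8, 3.9]
gripper_width: 10.3
44.35 [521.6 -25.9  60.4] [0.01 0.01 0.01] yaw 14.8 F [-3.1 -4.3  3.4] T [-0.828  0.659  0.26 ] [0.028 0.023 0.02 ] 9.685736405104432 71.1
```

```bash
python3 -m creep '{"offset":[[0,0,0],[0,0,0]],"rotation":[[0,0,1.5],[0,0,0]]}' ; python3 avg.py 3; python3 -m creep '{"offset":[[0,0,0],[0,0,0],[0,0,0],[0,0,-0.03],[0,0,-0.03]],"rotation":[[0,0,0],[0,0,0],[0,0,0],[0,0,0],[0,0,0]]}' 0.45 15; python3 -m creep '{"offset":[[0,0,-0.05],[0,0,-0.05],[0,0,-0.05],[0,0,0],[0,0,0]],"rotation":[[0,0,-10],[0,0,-10],[0,0,-10],[0,0,-10],[0,0,-10]]}' 0; python3 -m creep '{"offset":[[-0.01,0.06,0],[0,0,0],[0,0,0]],"rotation":[[0,0,-10],[0,0,-6],[0,0,0]]}' 0; python3 avg.py 2
python3 - <<'E'
from h import *
import pickle
p=camera_params("wrist");im=grab_frame("wrist");pickle.dump(p,open('f.pkl','wb'));np.save('f.npy',im)
cv2.imwrite('pics/f.png',im[:,:,::-1])
a=grab_frame("scene");cv2.imwrite('pics/fs.png',cv2.resize(a[150:260,220:400,::-1],None,fx=4,fy=4,interpolation=cv2.INTER_CUBIC))
E
```

```text
time_s: 44.6
ee_pos: [521.6, -25.8, 60.4]
ee_rot: [180.0, 0.0, 13.3]
force: [-3.8, -4.4, 4.1]
gripper_width: 9.9
44.75 [521.6 -25.9  60.4] [0.02 0.03 0.01] yaw 13.4 F [-2.8 -4.8  3.3] T [-0.825  0.682  0.337] [0.033 0.019 0.032] 9.83083090089438 72.6
time_s: 45.38
ee_pos: [521.6, -25.4, 120.7]
ee_rot: [-179.9, 0.0, 13.2]
force: [-0.0, -0.5, -0.3]
gripper_width: 49.9
time_s: 46.0
ee_pos: [522.1, -25.4, 271.2]
ee_rot: [179.9, -0.1, 63.5]
force: [0.1, 0.6, 0.5]
gripper_width: 91.0
time_s: 46.38
ee_pos: [570.9, -61.7, 269.8]
ee_rot: [-179.9, -0.0, 79.1]
force: [-0.0, -0.6, 0.2]
gripper_width: 91.1
46.48 [570.6 -61.4 270.3] [0.07 0.05 0.15] yaw 79.1 F [-0.5 -0.3 -0.2] T [-0.     0.024  0.009] [0.027 0.001 0.023] 91.05741561906251 3.6
```

View pics/f.png

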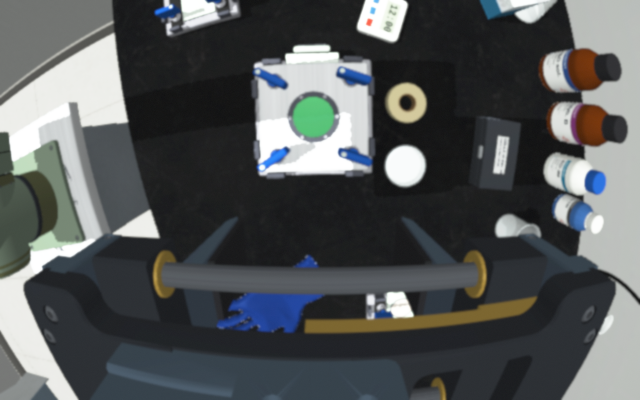

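View pics/fs.png

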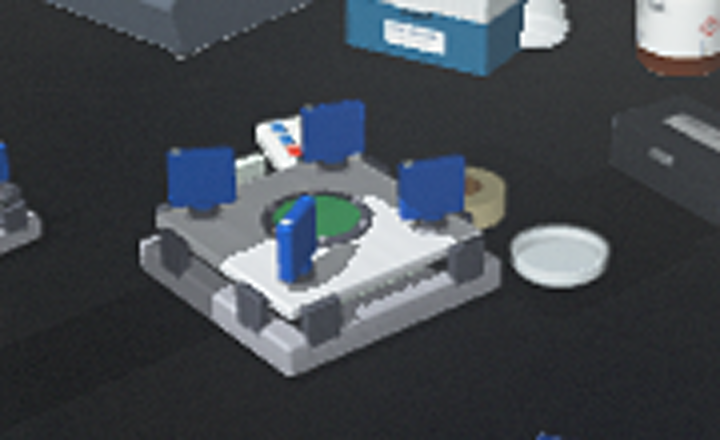

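Run:
```python
from h import *
import pickle
for n,q in (('w2','wp2'),('f','f')):
    p=pickle.load(open(q+'.pkl','rb'));im=np.load(n+'.npy');hsv=cv2.cvtColor(im,cv2.COLOR_RGB2HSV)
    m=cv2.inRange(hsv,(18,40,100),(32,160,255));k,l,s,c=cv2.connectedComponentsWithStats(m)
    for i in np.argsort(-s[1:,4])[:3]+1: print(n,s[i,4],onplane(p,c[i],18).round(0))
p=pickle.load(open('f.pkl','rb'));im=np.load('f.npy')
cv2.imwrite('pics/fz.png',cv2.resize(im[0:185,230:430,::-1],None,fx=3.2,fy=3.2,interpolation=cv2.INTER_CUBIC))
```

```text
w2 3345 [ 558. -237.   18.]
w2 1433 [705.  13.  18.]
w2 251 [ 630. -179.   18.]
f 2838 [ 696. -348.   18.]
f 1124 [706.  12.  18.]
f 471 [ 805. -282.   18.]
```

View pics/fz.png

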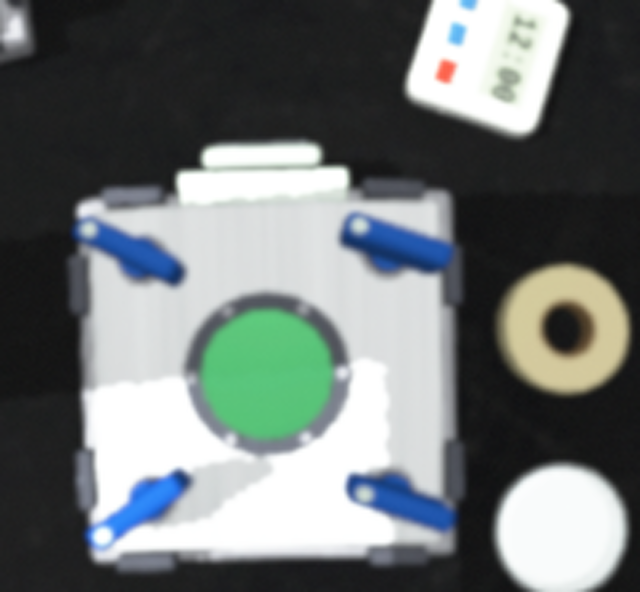

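```bash
python3 -c "
from workcell import env
print(env.job_done(), env.state()['time_s'])"
```

```text
the job is handed in; nothing more can be done
the job is handed in; nothing more can be done
```

I pushed the tray home and tightened all four nuts in the order 3, 1, 2, 4. I then handed the job in at about 47 s of robot time; the hand-in gives no verdict, so I don't know the result.

- **Tray:** it came up hard on its stop at 14 N with no further movement. The finger position at the stop matched the known home position to within about 0.5 mm. The last picture still shows it home.
- **Nuts:** each one turned freely until the wrist torque climbed steadily. I stopped and let go there:

| Nut | Torque when I stopped | Total turn |
|---|---|---|
| 3 | about 0.30 N m | 136° |
| 1 | about 0.29 N m | 153° |
| 2 | about 0.32 N m | 152° |
| 4 | about 0.34 N m | 163° |

- **Limits:** all four readings are inside the 0.2–0.4 N m firm band and well under the 0.56 N m crushing limit.
- **Loose items:** the tape is within about 1–2 mm of where it measured earlier in the job. The timer and petri dish look undisturbed. The arm is lifted clear of everything.
- **Not checked:** I did not measure the plate's tilt or the final nut heights directly. I also did not go back to the first nuts to re-test them after the others were tightened.

The torque readings had about 0.03 N m of noise, so the 0.06 N m of free-running friction barely showed.

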